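# Clear the sawing board

## Robot

A 6-joint arm with a two-finger parallel gripper is mounted at the origin on a cart in front of the work surface, level with it; the furniture and walls round the work are solid. World frame = base frame: x ahead of the robot, y to its left, z up, the work surface at z = 0. Lengths are in m, angles in rad, forces in N, time in s.
With the tool pointing down it reaches from about 0.35 to 0.975 m from the base axis. Payload 4.9 kg.
Tool frame: the origin (TCP) lies at the very end of the fingers, on their centre line; the grasp point (between the pads) lies ctrl.grip_point_offset behind it (ctrl.grip_point_offset is the distance from the TCP to the grasp point, in m); z points along the fingers, y is the line along which they close (so a half turn about z gives the same grasp; the last joint's range is limited). The gripper opens to 85 mm and grips with 20 to 120 N. Pads are 22 mm wide; open, the fingers measure 114 mm over their backs; the gripper's body (76 mm by 85 mm) begins 54 mm behind the grasp point. The pads swing forward as they close: fully open they stand 13 mm farther back than shut.
Start: joints at [-1.402, 0.053, 1.613, -0, 1.476, -0.119], TCP at [0.177, -0.599, 0.231] pointing down, gripper open.
Joint ranges: [-3.01, 3.01], [-1.01, 2.22], [0.06, 2.58], [-1.02, 4.17], [0.09, 2.62], [-3.14, 3.14]. Speed limits (rad/s): [2.57, 2.57, 3.14, 3.14, 3.14, 3.14].

## Interface

Orientations are given as a rotation vector (axis times angle).
In Python, from station import ctrl gives the robot as it stands. The module is installed in compiled form; this text tells all that it offers.
- The arm moves only by the tool drive_tool, never from a script. Its argument "steps" is a list of rows, each an object with "translation": the shift along the tool's x, y, z normalised to -1 to 1, where 1 is 4 cm, a list of three; "angular": the turn, a rotation vector about the tool's x, y, z normalised to -1 to 1, where 1 is 8 degrees, a list of three; "gripper": the opening, from 0 (shut) to 1 (fully open). In form: [{"translation": [dx, dy, dz], "angular": [wx, wy, wz], "gripper": gripper}, ...]. A call has 1 to 8 rows; each row shifts and turns the commanded pose from where the row before left it, along the tool's axes as they then stand; what a row does not reach is not made up. A row lasts 1/8 s, in which the tool goes at most 62.5 mm and 10.7 degrees, less where a joint would pass 70% of its speed; a pose out of reach is approached as far as the arm can. A call with a number of a shift or a turn outside -1 to 1 is refused whole. A call with a gripper value outside its range is refused whole. The fingers move at their own pace and stop on an object; "force" is the grip in N (left out, the last holds). Time passes only in rows, so rows that do not move let the fingers close. It gives the time, the measured TCP pose, the force, the opening and the grip force at its end, in the units of the state.
- ctrl.get_obs(): the state, without advancing time (a new reading comes with each control period).
- ctrl.get_image(name): name is "scene" or "side" or "wrist"; returns a dict with "color" (384x512x3 uint8, red, green, blue), "depth" (384x512 float32, m along the optical axis (not along the pixel's ray), 0 where there is no reading), "fx", "fy", "cx", "cy" (pixels), "R" (3x3) and "t" (3): a world point X has camera coordinates R X + t. Camera axes: x right, y down, z forward; pixel columns grow to the right and rows downward; lengths in m; the calibration is good to about 2 mm. A picture is of the moment at which its call begins.
- ctrl.finish_job(): hands the job in; it is judged then, once.
The state is a dict: "t": time; "q": joint angles; "dq": joint speeds; "effort": joint torques, N m; "tool_pos": TCP position; "tool_rot": TCP orientation; "contact_force": force on the tool from outside, world axes, zero at the start; "wrist_torque": the same for the moment, N m; "opening": finger opening in m; "grip_force": force on a finger pad.
Only numpy, scipy, OpenCV 4.12 (cv2) and the standard library are available. Lean on these libraries where they do the work, as an engineer would, in place of code of your own. Each camera call takes 0.05 s, during which the arm holds its last target. There are 200 camera calls.

## Task

Lift the finished handle bar off the offcut it lies on and lay it flat, screw holes up, in the shallow tray, setting it down gently. Then clear the sawing board: push both wooden offcuts along it, without lifting them, off its end into the deep bin. Leave the other things on the table where they are.

Things in the scene. Friction and masses are not known exactly. Their poses are not given: they have to be found in the camera images.
- board: Sawing board, fixed: plywood platform 180 (x) x 300 (y) mm, top 100 mm above the table. Origin: centre of the underside, at table height; z up, y along its length. A fence rises 22 mm along its far (+x) edge, leaving the flat part from x = -90 to +70 mm; near edge and both ends (y = +-150 mm) are open, without lip. The bin stands against one end, the tray against the other, either way round.
- bin: Deep bin of grey sheet metal, fixed, open at the top: 200 (x) x 180 (y) mm outside, walls 4 mm, rim 86 mm above the table (14 mm below the board's top), floor 4 mm thick. Origin: centre of the underside, on the table; axes parallel to the board's; its centre lies 247 mm from the board's centre, along the board's y axis.
- tray: Shallow tray of grey sheet metal, fixed, open at the top: 200 (x) x 180 (y) mm outside, walls 4 mm, rim 31 mm above the table, floor 4 mm thick. Origin: centre of the underside, on the table; axes parallel to the board's; its centre lies 247 mm from the board's centre, beyond the other end from the bin.
- handle_bar: Finished wooden handle bar, 150 (x) x 28 (y) x 26 mm high, with round ends and two dark screw holes in its top, 80 g. Loose; it starts lying across the top of the rebated offcut. Origin: centre of its underside; x along its length, z up.
- rebated_offcut: Wooden offcut with a rebate (step) along one side, 80 (x) x 55 (y) x 34 mm high, 70 to 140 g: the base is 55 mm wide and 16 mm high (y = -27.5 to 27.5 mm), the upper part 40 mm wide (y = -27.5 to 12.5 mm). Loose on the board under the handle bar. Origin: centre of the base's underside; z up.
- notched_offcut: Wooden offcut with one corner notched out, 70 (x) x 45 (y) x 28 mm high, 40 to 85 g; L-shaped from above: full length from y = -22.5 to +2.5 mm, and only x = -35 to +5 mm from there to y = 22.5 mm. Loose on the board, on the half that the other offcut does not occupy. Origin: centre of the 70 x 45 mm rectangle, on the underside; z up.
- pencil: Pencil, 142 mm long, 7 mm thick, lying on the table in front of the board; bystander. Origin: its centre, on the underside.
- line_spool: Black spool of line, 61 mm across, 20 mm high, on the table in front of the board; bystander. Origin: centre of the underside.

How it is judged:
On the way, in this order (a step that is already met when the one before it is completed fails the run):
1. the handle bar lies flat in the shallow tray, released (x of handle_bar in the frame of tray between -0.06 and 0.06 m and y of handle_bar in the frame of tray between -0.075 and 0.075 m and z of handle_bar in the frame of tray below 0.015 m and angle between handle_bar's own z axis and vertical below 0.15 rad and contact force between the fingers and handle_bar below 0.2 N and linear speed of handle_bar below 0.05 m/s), for 0.2 s.
2. both offcuts are in the deep bin (x of rebated_offcut in the frame of bin between -0.098 and 0.098 m and y of rebated_offcut in the frame of bin between -0.088 and 0.088 m and z of each of rebated_offcut, notched_offcut in the frame of bin below 0.082 m and linear speed of each of rebated_offcut, notched_offcut below 0.05 m/s and x of notched_offcut in the frame of bin between -0.098 and 0.098 m and y of notched_offcut in the frame of bin between -0.088 and 0.088 m), for 0.2 s.
At the end, for the whole second after the job is handed in: The handle bar lies flat (within 0.15 rad, screw holes up) on the tray's floor, its centre within 60 mm (x) and 75 mm (y) of the tray's, released; both offcuts are inside the bin's walls, their origins below its rim; all are at rest (under 0.05 m/s) (all of step 1 and all of step 2); the robot touches nothing.
It fails at once if the handle bar is dropped (falls faster than 0.7 m/s out of the fingers) (linear speed of handle_bar above 0.7 m/s and contact force between the fingers and handle_bar below 0.1 N).
It fails at once if an offcut is lifted more than 35 mm off the board (z of any of rebated_offcut, notched_offcut in the frame of board above 0.135 m).
It fails at once if the pencil or spool is moved by more than 30 mm (distance of any of pencil, line_spool from where it was at the start of the episode above 0.03 m).
It also fails if it takes over 61 s, if anything falls off the work surface, if the arm or the gripper's body presses on something with over 40 N, if the wrist force passes 120 N, or if a joint passes its speed limit or range.

## Working session

There is one attempt and no reset: what is moved stays moved. The work goes in short steps, Python scripts to look and compute and a tool call to move; the robot and the scene stay as the last step left them, time stands still between calls to the robot, and variables do not carry over. Pictures are saved under pics/ and viewed, at most 11 in all, crops included, and the job is handed in when it is done.

Besides the shell and the picture viewer there is one more tool, called as name(argument=value, ...) on one line, values as JSON. drive_tool: Moves the arm, as the interface text tells. Its arguments: {"type":"object","properties":{"steps":{"type":"array"},"force":{"type":"number"}},"required":["steps"]}

```bash
mkdir -p pics
cat > h.py <<'E'
import numpy as np,cv2
from station import ctrl
def shot(n,f):
    im=ctrl.get_image(n); cv2.imwrite('pics/'+f+'.png',im['color'][:,:,::-1]); np.savez('pics/'+f+'.npz',**im); return im
def pts(im):
    d=im['depth']; v,u=np.mgrid[:d.shape[0],:d.shape[1]]
    c=np.stack([(u-im['cx'])*d/im['fx'],(v-im['cy'])*d/im['fy'],d],-1)
    return (c-np.array(im['t']))@np.array(im['R'])
E
python3 - <<'E'
from h import *
a=shot('scene','s0');b=shot('side','d0')
o=ctrl.get_obs();print(o['tool_pos'],o['tool_rot'],o['opening'],ctrl.grip_point_offset,o['t'])
for i in(a,b):print(-np.array(i['R']).T@i['t'])
cv2.imwrite('pics/c0.png',np.vstack([cv2.resize(np.hstack([a['color'],b['color']])[:,:,::-1],(800,300)),]))
E
```

```text
[ 0.17731679 -0.59873437  0.23017391] [-3.10726973e+00 -4.50334793e-01  8.09487496e-05] 0.08515446023807881 0.0187 0.1
[-0.15156445  0.33793834  0.98436983]
[0.37647748 0.77499275 0.70438384]
```

View pics/s0.png

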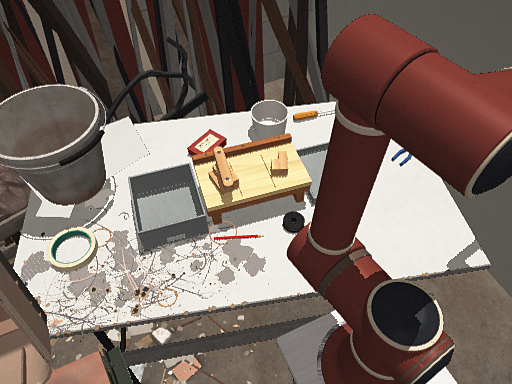

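View pics/d0.png

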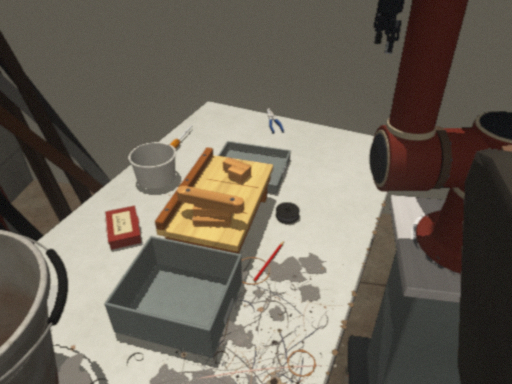

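The deep bin is at the left (scene px ~168,205), the tray at the right behind the arm. The bar lies across the rebated offcut near the bin (~222,168), and the notched offcut is at ~280,162. Next I build a top-down map.

```bash
cat > m.py <<'E'
from h import *
A=np.load('pics/s0.npz');B=np.load('pics/d0.npz')
P=np.vstack([pts(i)[i['depth']>0] for i in(A,B)]);C=np.vstack([i['color'][i['depth']>0] for i in(A,B)])
E
python3 - <<'E'
from m import *
x0,x1,y0,y1=.35,.95,-.4,.4
m=(P[:,0]>x0)&(P[:,0]<x1)&(P[:,1]>y0)&(P[:,1]<y1)&(P[:,2]<.25)&(P[:,2]>-.02)
Q=P[m];c=C[m];o=np.argsort(Q[:,2]);Q=Q[o];c=c[o]
# 1mm/px; col = (y1-y), row=(x1-x)
im=np.zeros((600,800,3),np.uint8)
for q,k in zip(Q,c): cv2.circle(im,(int((y1-q[1])*1000),int((x1-q[0])*1000)),1,k[::-1].tolist(),-1)
cv2.imwrite('pics/top.png',im)
def rect(n,zl,zh,ex=(x0,x1,y0,y1)):
    k=Q[(Q[:,2]>zl)&(Q[:,2]<zh)&(Q[:,0]>ex[0])&(Q[:,0]<ex[1])&(Q[:,1]>ex[2])&(Q[:,1]<ex[3])]
    print(n,len(k),cv2.minAreaRect(k[:,:2].astype(np.float32)),np.median(k,0))
for z in np.arange(0,.2,.005): print(round(z,3),((Q[:,2]>=z)&(Q[:,2]<z+.005)).sum(),end='; ')
print()
rect('board',.097,.104);rect('bar',.153,.17);rect('offc+',.124,.137)
E
```

```text
0.0 19547; 0.005 2371; 0.01 984; 0.015 1367; 0.02 1371; 0.025 2402; 0.03 908; 0.035 777; 0.04 774; 0.045 802; 0.05 836; 0.055 965; 0.06 1071; 0.065 1009; 0.07 932; 0.075 924; 0.08 1303; 0.085 1001; 0.09 378; 0.095 5400; 0.1 2443; 0.105 440; 0.11 569; 0.115 677; 0.12 1202; 0.125 641; 0.13 276; 0.135 215; 0.14 217; 0.145 229; 0.15 227; 0.155 922; 0.16 296; 0.165 86; 0.17 92; 0.175 87; 0.18 91; 0.185 99; 0.19 103; 0.195 86; 
board 7231 ((0.6277803182601929, 0.16797728836536407), (0.6318219304084778, 0.24719804525375366), 64.43387603759766) [0.55452044 0.03686424 0.09931008]
bar 1390 ((0.7139408588409424, 0.2457784116268158), (0.4896463453769684, 0.12607353925704956), 43.487831115722656) [0.58673923 0.11820399 0.15892263]
offc+ 1124 ((0.6497766971588135, 0.1807646006345749), (0.5697022080421448, 0.22550731897354126), 65.57215881347656) [0.56567593 0.03812062 0.12768853]
```

View pics/top.png

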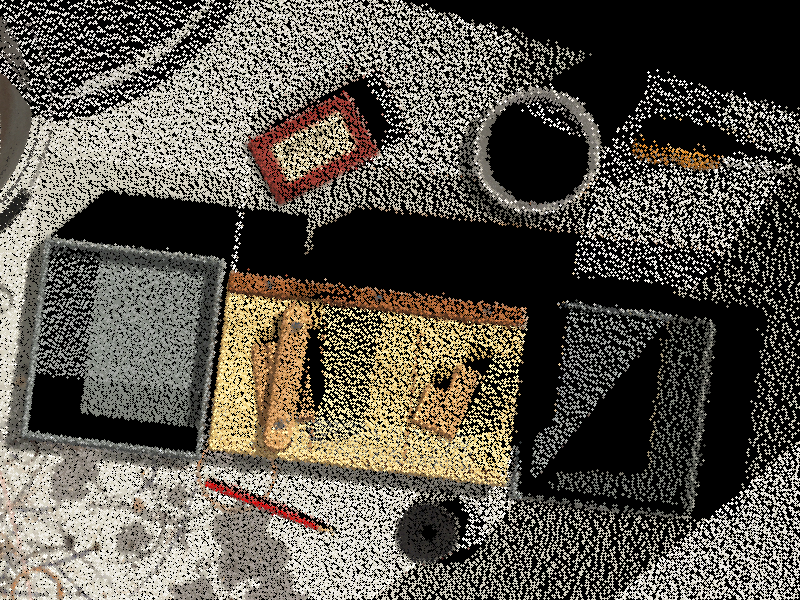

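Run:
```python
from m import *
def crop(r0,r1,c0,c1,zl,zh,):
    x=(950-P[:,0]*1000);y=400-P[:,1]*1000
    return P[(x>r0)&(x<r1)&(y>c0)&(y<c1)&(P[:,2]>zl)&(P[:,2]<zh)]
def rect(n,k):
    (c,s,a)=cv2.minAreaRect((k[:,:2]*1000).astype(np.float32)); print(n,len(k),np.round(c,1),np.round(s,1),round(a,1),'z',np.round(np.percentile(k[:,2],[10,50,90]),4))
rect('fence',crop(260,340,215,535,.117,.128))
rect('board+f',crop(260,510,190,540,.096,.128))
rect('bar',crop(300,460,240,320,.152,.166))
rect('reb top',crop(330,425,235,340,.126,.138))
rect('reb ledge',crop(330,425,235,340,.111,.119))
rect('notch',crop(350,450,400,500,.122,.134))
rect('bin rim',crop(220,470,5,228,.078,.092))
rect('tray rim',crop(280,530,515,730,.026,.036))
rect('spool',crop(490,570,390,470,.014,.026))
o=ctrl.get_obs()
from scipy.spatial.transform import Rotation as R
print(R.from_rotvec(o['tool_rot']).as_matrix().round(3))
T=np.zeros((480,480,3),np.uint8)
k=(P[:,2]>.104)&(P[:,2]<.18)
Q=P[k];c=C[k];i=np.argsort(Q[:,2])
for q,z in zip(Q[i],c[i]):
    u=int((.18-q[1])*2400);v=int((.66-q[0])*2400)
    if 0<=u<480 and 0<=v<480: cv2.circle(T,(u,v),2,cv2.applyColorMap(np.uint8([[min(255,(q[2]-.1)*4000)]]),cv2.COLORMAP_JET)[0,0].tolist(),-1)
cv2.imwrite('pics/hm.png',T)
```

```text
fence 1176 [650.6  21.6] [300.5  27.9] 83.2 z [0.1194 0.1216 0.1238]
board+f 10616 [572.1  31.5] [303.8 186.1] 83.2 z [0.0977 0.1001 0.1218]
bar 1132 [572.5 111.4] [ 31.1 149.7] 80.7 z [0.1557 0.1588 0.1607]
reb top 280 [572.9 113.8] [91.6 48.3] 5.6 z [0.1283 0.133  0.1366]
reb ledge 438 [559.6 130. ] [93.6 46.3] 31.3 z [0.1127 0.1152 0.1174]
notch 548 [552.6 -47.4] [45.5 72.5] 66.8 z [0.1245 0.1268 0.1289]
bin rim 2218 [601.3 264.5] [207.1 206.5] 83.3 z [0.0803 0.0844 0.0872]
tray rim 287 [ 540.8 -215.5] [183.7 204. ] 83.2 z [0.0268 0.0289 0.0312]
spool 574 [417.5 -28.5] [61.6 59.8] 88.5 z [0.0177 0.0195 0.022 ]
[[ 0.959  0.284 -0.   ]
 [ 0.284 -0.959  0.002]
 [ 0.    -0.002 -1.   ]]
```

View pics/hm.png

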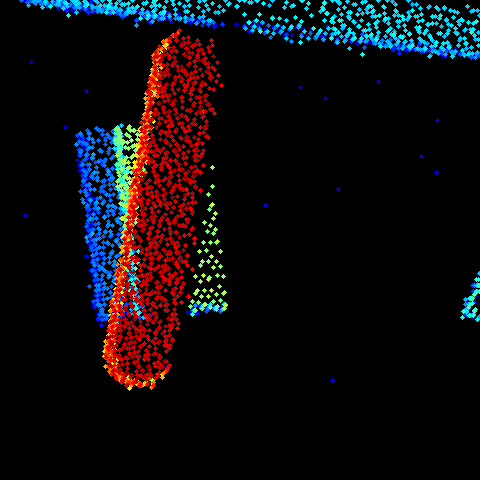

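drive_tool(steps=[{"translation":[0,0,0],"angular":[0,0,0.8],"gripper":1},{"translation":[0,0,0],"angular":[0,0,0.8],"gripper":1},{"translation":[0,0,0],"angular":[0,0,0.8],"gripper":1},{"translation":[0,0,0],"angular":[0,0,0.8],"gripper":1},{"translation":[0.34,-0.94,0],"angular":[0,0,0],"gripper":1},{"translation":[0.34,-0.94,0],"angular":[0,0,0],"gripper":1},{"translation":[0.34,-0.94,0],"angular":[0,0,0],"gripper":1},{"translation":[0.34,-0.94,0],"angular":[0,0,0],"gripper":1}], force=50)

```text
t: 1.1
tool_pos: [0.2553, -0.4579, 0.2307]
tool_rot: [-3.131, 0.25, 0.0]
contact_force: [0.5, 0.8, -0.0]
opening: 0.0856
grip_force: 0.0
```

drive_tool(steps=[{"translation":[0.34,-0.94,0],"angular":[0,0,0],"gripper":1},{"translation":[0.34,-0.94,0],"angular":[0,0,0],"gripper":1},{"translation":[0.34,-0.94,0],"angular":[0,0,0],"gripper":1},{"translation":[0.34,-0.94,0],"angular":[0,0,0],"gripper":1},{"translation":[0.34,-0.94,0],"angular":[0,0,0],"gripper":1},{"translation":[0.34,-0.94,0],"angular":[0,0,0],"gripper":1},{"translation":[0.34,-0.94,0],"angular":[0,0,0],"gripper":1},{"translation":[0.34,-0.94,0],"angular":[0,0,0],"gripper":1}])

```text
t: 2.1
tool_pos: [0.4102, -0.1782, 0.2309]
tool_rot: [-3.131, 0.25, 0.0]
contact_force: [0.3, 0.0, -0.0]
opening: 0.0852
grip_force: 0.0
```

```bash
cat > go.py <<'E'
# usage: go.py x y z yaw_deg -> remaining tool-frame move in units of 40 mm and turn in units of 8 deg
import sys,numpy as np
from station import ctrl
from scipy.spatial.transform import Rotation as R
o=ctrl.get_obs();M=R.from_rotvec(o['tool_rot']).as_matrix()
a=[float(v) for v in sys.argv[1:]]
print('t',o['t'],'pos',np.round(o['tool_pos'],4),'yaw',np.degrees(np.arctan2(M[1,0],M[0,0])).round(2),'zt',M[:,2].round(3),'F',np.round(o['contact_force'],1),o['opening'],o['grip_force'])
y=np.radians(a[3]);D=np.array([[np.cos(y),np.sin(y),0],[np.sin(y),-np.cos(y),0],[0,0,-1]])
print('move now-axes',(M.T@(np.array(a[:3])-o['tool_pos'])/.04).round(2),'in final axes',(D.T@(np.array(a[:3])-o['tool_pos'])/.04).round(2),'turn',(np.degrees(R.from_matrix(M.T@D).as_rotvec())/8).round(2))
E
python3 go.py .5725 .1114 .23 -9.1
```

```text
t 2.1 pos [ 0.4102 -0.1782  0.2309] yaw -9.12 zt [-0.  0. -1.] F [ 0.3  0.  -0. ] 0.08522426674709944 0.0
move now-axes [ 2.86 -7.79  0.02] in final axes [ 2.86 -7.79  0.02] turn [-0.  0. -0.]
```

drive_tool(steps=[{"translation":[0.36,-0.97,0],"angular":[0,0,0],"gripper":1},{"translation":[0.36,-0.97,0],"angular":[0,0,0],"gripper":1},{"translation":[0.36,-0.97,0],"angular":[0,0,0],"gripper":1},{"translation":[0.36,-0.97,0],"angular":[0,0,0],"gripper":1},{"translation":[0.36,-0.97,0],"angular":[0,0,0],"gripper":1},{"translation":[0.36,-0.97,0],"angular":[0,0,0],"gripper":1},{"translation":[0.34,-0.97,0],"angular":[0,0,0],"gripper":1},{"translation":[0,0,0],"angular":[0,0,0],"gripper":1}])

```text
t: 3.1
tool_pos: [0.552, 0.0747, 0.2305]
tool_rot: [-3.132, 0.244, 0.002]
contact_force: [0.7, -0.1, -0.9]
opening: 0.0854
grip_force: 0.0
```

```bash
python3 - <<'E'
from h import *
a=shot('wrist','w1')
p=pts(a);k=p[(a['depth']>0)&(p[...,2]>.15)&(p[...,2]<.168)&(abs(p[...,0]-.5725)<.1)&(abs(p[...,1]-.111)<.06)]
print(len(k)); print(cv2.minAreaRect((k[:,:2]*1000).astype(np.float32)),np.median(k[:,2]))
k=p[(a['depth']>0)&(p[...,2]>.111)&(p[...,2]<.138)&(abs(p[...,0]-.5725)<.06)&(abs(p[...,1]-.111)<.06)]
print(len(k), cv2.minAreaRect((k[:,:2]*1000).astype(np.float32)))
E
python3 go.py .5725 .1114 .139 -9.3
```

```text
6029
((574.4148559570312, 109.4365234375), (28.455453872680664, 148.58584594726562), 80.79570770263672) 0.16040914332915204
1724 ((580.5801391601562, 113.80805969238281), (100.15162658691406, 59.287498474121094), 2.4272446632385254)
t 3.15 pos [0.5515 0.0735 0.2305] yaw -9.0 zt [-0.002 -0.    -1.   ] F [ 0.3 -0.3 -0.3] 0.0851861358801259 0.0
move now-axes [ 0.37 -1.02  2.29] in final axes [ 0.36 -1.02  2.29] turn [0.   0.01 0.04]
```

View pics/w1.png

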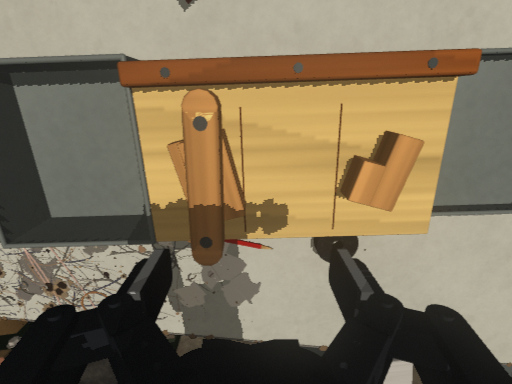

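The wrist picture shows the bar (about 203,175) upright, both holes up, and the notched offcut at about (383,170). Bar centre refined to (0.5735, 0.110), top at 0.160.

drive_tool(steps=[{"translation":[0.4,-0.99,0],"angular":[0,0,0],"gripper":1},{"translation":[0,0,0],"angular":[0,0,0],"gripper":1},{"translation":[0,0,0.8],"angular":[0,0,0],"gripper":1},{"translation":[0,0,0.8],"angular":[0,0,0],"gripper":1},{"translation":[0,0,0.4],"angular":[0,0,0],"gripper":1},{"translation":[0,0,0.25],"angular":[0,0,0],"gripper":1},{"translation":[0,0,0],"angular":[0,0,0],"gripper":1},{"translation":[0,0,0],"angular":[0,0,0],"gripper":1}])

```text
t: 4.15
tool_pos: [0.5746, 0.1092, 0.1427]
tool_rot: [-3.131, 0.25, -0.003]
contact_force: [-0.6, 0.3, 1.2]
opening: 0.0856
grip_force: 0.0
```

```bash
python3 go.py .5735 .1102 .139 -9.3
```

```text
t 4.15 pos [0.5746 0.1092 0.1427] yaw -9.11 zt [ 0.002  0.    -1.   ] F [-0.6  0.3  1.2] 0.08557468518070578 0.0
move now-axes [-0.03 -0.02  0.09] in final axes [-0.03 -0.02  0.09] turn [-0.   -0.02  0.02]
```

drive_tool(steps=[{"translation":[-0.03,-0.02,0.18],"angular":[0,0,0],"gripper":1},{"translation":[0,0,0],"angular":[0,0,0],"gripper":0.4},{"translation":[0,0,0],"angular":[0,0,0],"gripper":0.2},{"translation":[0,0,0],"angular":[0,0,0],"gripper":0},{"translation":[0,0,0],"angular":[0,0,0],"gripper":0},{"translation":[0,0,0],"angular":[0,0,0],"gripper":0},{"translation":[0,0,0],"angular":[0,0,0],"gripper":0}])

```text
t: 5.03
tool_pos: [0.573, 0.1103, 0.1345]
tool_rot: [-3.132, 0.25, -0.001]
contact_force: [0.5, 0.1, 1.9]
opening: 0.0269
grip_force: 50.2
```

drive_tool(steps=[{"translation":[0,0,-0.3],"angular":[0,0,0],"gripper":0},{"translation":[0,0,-0.7],"angular":[0,0,0],"gripper":0},{"translation":[0,0,-0.7],"angular":[0,0,0],"gripper":0},{"translation":[0,0,0],"angular":[0,0,-0.25],"gripper":0},{"translation":[0.04,0.5,0],"angular":[0,0,0],"gripper":0},{"translation":[0.04,0.8,0],"angular":[0,0,0],"gripper":0},{"translation":[0.04,0.9,0],"angular":[0,0,0],"gripper":0},{"translation":[0.04,0.9,0],"angular":[0,0,0],"gripper":0}])

```text
t: 6.02
tool_pos: [0.5623, -0.0154, 0.1999]
tool_rot: [3.135, -0.195, -0.005]
contact_force: [0.3, -0.9, -1.6]
opening: 0.0272
grip_force: 49.9
```

drive_tool(steps=[{"translation":[0.04,0.9,0],"angular":[0,0,0],"gripper":0},{"translation":[0.04,0.9,0],"angular":[0,0,0],"gripper":0},{"translation":[0.04,0.9,0],"angular":[0,0,0],"gripper":0},{"translation":[0.04,0.9,0],"angular":[0,0,0],"gripper":0},{"translation":[0.04,0.8,0],"angular":[0,0,0],"gripper":0},{"translation":[0.04,0.5,0],"angular":[0,0,0],"gripper":0},{"translation":[0,0,0],"angular":[0,0,0],"gripper":0},{"translation":[0,0,0],"angular":[0,0,0],"gripper":0}])

```text
t: 7.02
tool_pos: [0.5488, -0.2085, 0.2015]
tool_rot: [-3.135, 0.194, 0.001]
contact_force: [-0.9, -0.3, 0.7]
opening: 0.0271
grip_force: 49.9
```

```bash
python3 go.py .543 -.214 .006 -7
python3 - <<'E'
from h import *
a=shot('wrist','w2')
p=pts(a);k=p[(a['depth']>0)&(p[...,2]>-.02)&(p[...,2]<.012)&(abs(p[...,0]-.543)<.07)&(abs(p[...,1]+.214)<.07)]
print(len(k),np.median(k[:,2]) if len(k) else 0)
E
```

```text
t 7.025 pos [ 0.5488 -0.2085  0.2015] yaw -7.08 zt [-0.001  0.001 -1.   ] F [-0.9 -0.3  0.7] 0.027141473018350685 49.89480972290039
move now-axes [-0.12  0.16  4.89] in final axes [-0.13  0.15  4.89] turn [-0.01  0.01 -0.01]
5826 0.0045024433518052265
```

View pics/w2.png

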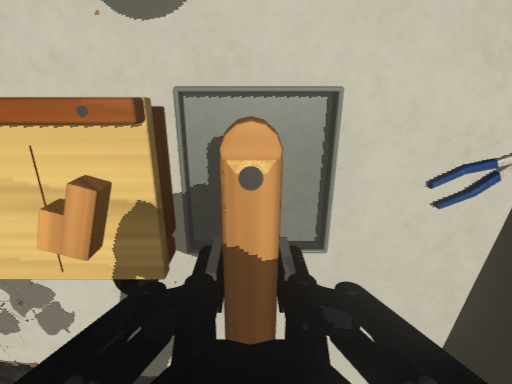

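The bar hangs level and square over the tray (centre about 260,170). Lowering it.

drive_tool(steps=[{"translation":[-0.12,0.16,0.8],"angular":[0,0,0],"gripper":0},{"translation":[0,0,0.9],"angular":[0,0,0],"gripper":0},{"translation":[0,0,0.9],"angular":[0,0,0],"gripper":0},{"translation":[0,0,0.8],"angular":[0,0,0],"gripper":0},{"translation":[0,0,0.6],"angular":[0,0,0],"gripper":0},{"translation":[0,0,0.4],"angular":[0,0,0],"gripper":0},{"translation":[0,0,0.2],"angular":[0,0,0],"gripper":0},{"translation":[0,0,0],"angular":[0,0,0],"gripper":0}])

```text
t: 8.07
tool_pos: [0.5436, -0.2148, 0.0181]
tool_rot: [-3.136, 0.194, 0.0]
contact_force: [0.1, -0.2, -1.4]
opening: 0.0274
grip_force: 49.9
```

drive_tool(steps=[{"translation":[0,0,0.12],"angular":[0,0,0],"gripper":0},{"translation":[0,0,0.1],"angular":[0,0,0],"gripper":0},{"translation":[0,0,0.06],"angular":[0,0,0],"gripper":0},{"translation":[0,0,0.03],"angular":[0,0,0],"gripper":0},{"translation":[0,0,0],"angular":[0,0,0],"gripper":0}])

```text
t: 8.7
tool_pos: [0.5434, -0.215, 0.0056]
tool_rot: [-3.135, 0.195, 0.0]
contact_force: [-0.4, -0.4, -0.9]
opening: 0.0271
grip_force: 49.9
```

drive_tool(steps=[{"translation":[0,0,0.03],"angular":[0,0,0],"gripper":0},{"translation":[0,0,0.03],"angular":[0,0,0],"gripper":0},{"translation":[0,0,0],"angular":[0,0,0],"gripper":0}])

```text
t: 9.07
tool_pos: [0.5437, -0.2151, 0.0044]
tool_rot: [-3.136, 0.195, 0.0]
contact_force: [-3.6, 1.5, 5.4]
opening: 0.0269
grip_force: 50.8
```

drive_tool(steps=[{"translation":[0,0,0],"angular":[0,0,0],"gripper":0.45},{"translation":[0,0,0],"angular":[0,0,0],"gripper":0.6},{"translation":[0,0,0],"angular":[0,0,0],"gripper":0.7},{"translation":[0,0,0],"angular":[0,0,0],"gripper":0.7},{"translation":[0,0,-0.4],"angular":[0,0,0],"gripper":0.7},{"translation":[0,0,-0.8],"angular":[0,0,0],"gripper":0.7},{"translation":[0,0,-1],"angular":[0,0,0],"gripper":0.7},{"translation":[0,0,-1],"angular":[0,0,0],"gripper":0.7}])

```text
t: 10.07
tool_pos: [0.5436, -0.2151, 0.1338]
tool_rot: [3.135, -0.195, 0.002]
contact_force: [-0.3, 0.4, 0.4]
opening: 0.0596
grip_force: 0.0
```

drive_tool(steps=[{"translation":[0,0,-0.9],"angular":[0,0,0],"gripper":0.7},{"translation":[0,0,-0.5],"angular":[0,0,0],"gripper":0.7},{"translation":[0,0,0],"angular":[0,0,0],"gripper":0.7}])

```text
t: 10.45
tool_pos: [0.5444, -0.2155, 0.1896]
tool_rot: [3.134, -0.195, 0.006]
contact_force: [0.8, -0.8, -0.8]
opening: 0.0598
grip_force: 0.0
```

```bash
python3 - <<'E'
from h import *
for n in('scene','side'):
  a=shot(n,n+'3');p=pts(a);ok=a['depth']>0
  def r(s,cx,cy,rad,zl,zh):
    k=p[ok&(p[...,2]>zl)&(p[...,2]<zh)&(np.hypot(p[...,0]-cx,p[...,1]-cy)<rad)]
    if len(k)>10: print(n,s,len(k),[np.round(v,1) for v in cv2.minAreaRect((k[:,:2]*1000).astype(np.float32))],np.median(k[:,2]).round(4))
  r('bar',.543,-.214,.085,.018,.045);r('reb top',.57,.115,.06,.126,.14);r('reb ledge+',.57,.115,.06,.109,.14);r('notch',.5526,-.0474,.06,.12,.135)
E
python3 go.py .555 .05 .2 83
```

```text
scene reb top 361 [array([569.7, 108.9]), array([83.4, 40.6]), np.float64(5.9)] 0.1336
scene reb ledge+ 587 [array([568.4, 116.9]), array([83.7, 55.6]), np.float64(6.8)] 0.1319
side bar 96 [array([ 533.5, -254.2]), array([ 86.8, 144.3]), np.float64(77.7)] 0.028
side reb top 542 [array([569.5, 108.5]), array([80.5, 42.7]), np.float64(5.9)] 0.1326
side reb ledge+ 964 [array([568.8, 115.8]), array([80.6, 57.4]), np.float64(5.7)] 0.1301
side notch 311 [array([552.9, -47.5]), array([47.4, 72.7]), np.float64(63.6)] 0.1261
t 10.55 pos [ 0.5428 -0.2146  0.1859] yaw -7.11 zt [-0.002  0.001 -1.   ] F [-0.1 -1.2 -1.2] 0.0599661999586637 0.0
move now-axes [-0.52 -6.6  -0.35] in final axes [ 6.6  -0.5  -0.35] turn [-2.000e-02  1.000e-02 -1.126e+01]
```

```bash
python3 -c "
from station import ctrl;print(ctrl.get_obs()['q'])"; python3 go.py .560 .043 .17 83.2;python3 go.py .560 .043 .17 -96.8
python3 - <<'E'
from h import *
a=np.load('pics/side3.npz');cv2.imwrite('pics/v3.png',cv2.resize(a['color'][100:300,100:360,::-1],None,fx=3,fy=3))
E
```

```text
[-5.04029605e-01 -1.15273109e-02  1.75475972e+00 -2.52223916e-06
  1.40042111e+00  1.19087570e+00]
t 10.55 pos [ 0.5428 -0.2146  0.1859] yaw -7.11 zt [-0.002  0.001 -1.   ] F [-0.1 -1.2 -1.2] 0.0599661999586637 0.0
move now-axes [-0.37 -6.44  0.4 ] in final axes [ 6.45 -0.34  0.4 ] turn [-2.000e-02  1.000e-02 -1.129e+01]
t 10.55 pos [ 0.5428 -0.2146  0.1859] yaw -7.11 zt [-0.002  0.001 -1.   ] F [-0.1 -1.2 -1.2] 0.0599661999586637 0.0
move now-axes [-0.37 -6.44  0.4 ] in final axes [-6.45  0.34  0.4 ] turn [1.000e-02 2.000e-02 1.121e+01]
```

View pics/v3.png

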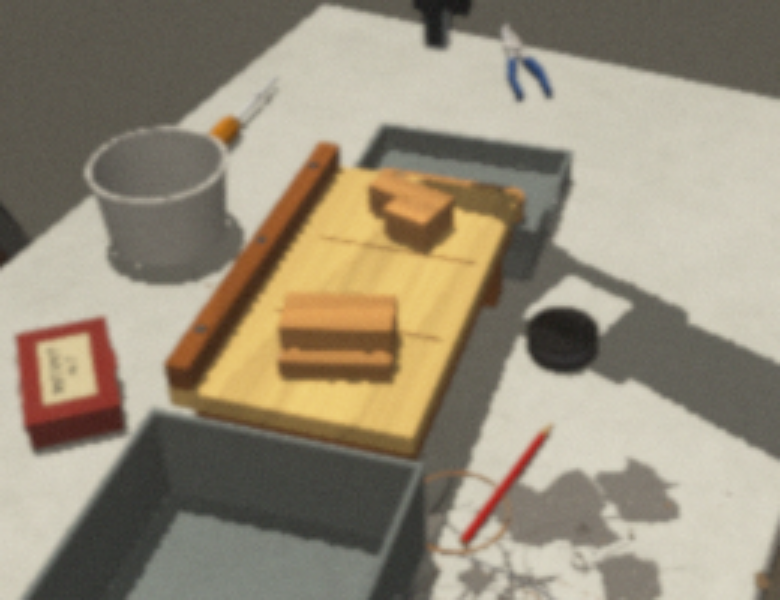

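The side view shows the rebated offcut at (338,340) and the notched one at (415,210), both undisturbed. The bar is mostly hidden in the tray behind the board.

drive_tool(steps=[{"translation":[-0.05,-0.5,0],"angular":[0,0,0],"gripper":0.5},{"translation":[-0.05,-0.9,0],"angular":[0,0,0],"gripper":0.5},{"translation":[-0.05,-0.9,0],"angular":[0,0,0],"gripper":0.5},{"translation":[-0.05,-0.9,0],"angular":[0,0,0],"gripper":0.5},{"translation":[-0.05,-0.9,0],"angular":[0,0,0],"gripper":0.5},{"translation":[-0.05,-0.9,0],"angular":[0,0,0],"gripper":0.5},{"translation":[-0.05,-0.9,0],"angular":[0,0,0],"gripper":0.5},{"translation":[0,-0.5,0],"angular":[0,0,0],"gripper":0.5}])

```text
t: 11.55
tool_pos: [0.5601, 0.0432, 0.1858]
tool_rot: [-3.136, 0.191, 0.004]
contact_force: [0.3, -0.8, 0.8]
opening: 0.0427
grip_force: 0.0
```

drive_tool(steps=[{"translation":[0,0,0],"angular":[0,0,-0.95],"gripper":0.5},{"translation":[0,0,0],"angular":[0,0,-0.95],"gripper":0.5},{"translation":[0,0,0],"angular":[0,0,-0.95],"gripper":0.5},{"translation":[0,0,0],"angular":[0,0,-0.95],"gripper":0.5},{"translation":[0,0,0],"angular":[0,0,-0.95],"gripper":0.5},{"translation":[0,0,0],"angular":[0,0,-0.95],"gripper":0.5},{"translation":[0,0,0],"angular":[0,0,-0.95],"gripper":0.5},{"translation":[0,0,0],"angular":[0,0,-0.95],"gripper":0.5}])

```text
t: 12.55
tool_pos: [0.5607, 0.0409, 0.1863]
tool_rot: [-2.799, -1.424, 0.002]
contact_force: [0.4, 0.3, 0.5]
opening: 0.0422
grip_force: 0.0
```

drive_tool(steps=[{"translation":[0,0,0],"angular":[0,0,-0.95],"gripper":0.5},{"translation":[0,0,0],"angular":[0,0,-0.95],"gripper":0.5},{"translation":[0,0,0],"angular":[0,0,-0.95],"gripper":0.5},{"translation":[0,0,0],"angular":[0,0,-0.8],"gripper":0.5},{"translation":[0,0,0],"angular":[0,0,0],"gripper":0.5}])

```text
t: 13.18
tool_pos: [0.5608, 0.0409, 0.1864]
tool_rot: [-2.356, -2.077, 0.002]
contact_force: [0.5, -0.4, -0.4]
opening: 0.0432
grip_force: 0.0
```

```bash
python3 go.py .560 .043 .106 83.2
```

```text
t 13.175 pos [0.5608 0.0409 0.1864] yaw 82.81 zt [-0.002 -0.    -1.   ] F [ 0.5 -0.4 -0.4] 0.043208185160812575 0.0
move now-axes [ 0.05 -0.02  2.01] in final axes [ 0.05 -0.02  2.01] turn [-0.01  0.   -0.05]
```

Now down and push along the tool's +x (towards the bin).

drive_tool(steps=[{"translation":[0,0,0.7],"angular":[0,0,-0.05],"gripper":0.5},{"translation":[0,0,0.7],"angular":[0,0,0],"gripper":0.5},{"translation":[0,0,0.4],"angular":[0,0,0],"gripper":0.5},{"translation":[0,0,0.2],"angular":[0,0,0],"gripper":0.5},{"translation":[0,0,0],"angular":[0,0,0],"gripper":0.5},{"translation":[0.3,0,0],"angular":[0,0,0],"gripper":0.5},{"translation":[0.3,0,0],"angular":[0,0,0],"gripper":0.5}])

```text
t: 14.05
tool_pos: [0.5649, 0.0655, 0.1085]
tool_rot: [2.347, 2.087, 0.003]
contact_force: [0.5, -0.2, -0.0]
opening: 0.0427
grip_force: 0.0
```

drive_tool(steps=[{"translation":[0.3,0,0],"angular":[0,0,0],"gripper":0.5},{"translation":[0.3,0,0],"angular":[0,0,0],"gripper":0.5},{"translation":[0.3,0,0],"angular":[0,0,0],"gripper":0.5},{"translation":[0.3,0,0],"angular":[0,0,0],"gripper":0.5},{"translation":[0.3,0,0],"angular":[0,0,0],"gripper":0.5}])

```text
t: 14.68
tool_pos: [0.5712, 0.125, 0.1074]
tool_rot: [2.347, 2.088, 0.0]
contact_force: [-0.3, -2.0, 0.4]
opening: 0.0426
grip_force: 0.6
```

```bash
python3 go.py .578 .192 .106 83.2
python3 - <<'E'
from h import *
a=shot('side','d4');cv2.imwrite('pics/v4.png',cv2.resize(a['color'][100:340,90:350,::-1],None,fx=2.4,fy=2.4))
E
```

```text
t 14.675 pos [0.5712 0.125  0.1074] yaw 83.29 zt [ 0. -0. -1.] F [-0.3 -2.   0.4] 0.04263766930385223 0.5943213816499338
move now-axes [ 1.68 -0.03  0.03] in final axes [ 1.68 -0.03  0.03] turn [0.   0.   0.01]
```

View pics/v4.png

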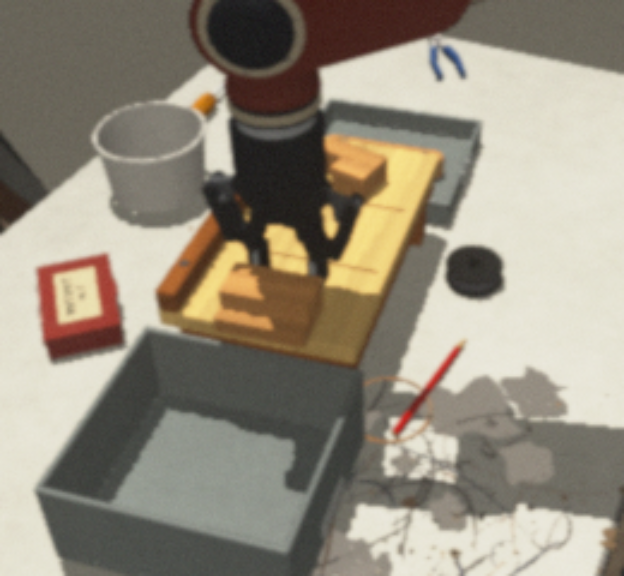

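The offcut is pushed squarely (about 268,305) and clears the fence. Continuing over the edge.

drive_tool(steps=[{"translation":[0.25,0,0],"angular":[0,0,0],"gripper":0.5},{"translation":[0.25,0,0],"angular":[0,0,0],"gripper":0.5},{"translation":[0.25,0,0],"angular":[0,0,0],"gripper":0.5},{"translation":[0.25,0,0],"angular":[0,0,0],"gripper":0.5},{"translation":[0.25,0,0],"angular":[0,0,0],"gripper":0.5},{"translation":[0.25,0,0],"angular":[0,0,0],"gripper":0.5},{"translation":[0.3,0,0],"angular":[0,0,0],"gripper":0.5},{"translation":[0.3,0,0],"angular":[0,0,0],"gripper":0.5}])

```text
t: 15.72
tool_pos: [0.5809, 0.2084, 0.1073]
tool_rot: [-2.348, -2.088, -0.0]
contact_force: [-1.0, -0.1, -0.4]
opening: 0.0426
grip_force: 0.0
```

drive_tool(steps=[{"translation":[0.3,0,0],"angular":[0,0,0],"gripper":0.5},{"translation":[0,0,0],"angular":[0,0,0],"gripper":0.5},{"translation":[0,0,0],"angular":[0,0,0],"gripper":0.5},{"translation":[0,0,-0.7],"angular":[0,0,0],"gripper":0.5},{"translation":[0,0,-1],"angular":[0,0,0],"gripper":0.5}])

```text
t: 16.35
tool_pos: [0.5811, 0.2187, 0.1741]
tool_rot: [-2.347, -2.086, 0.006]
contact_force: [-0.4, 0.4, 0.4]
opening: 0.0425
grip_force: 0.0
```

```bash
python3 go.py .538 -.142 .17 83.2
python3 - <<'E'
from h import *
a=shot('side','d5');cv2.imwrite('pics/v5.png',cv2.resize(a['color'][100:340,90:350,::-1],None,fx=2.4,fy=2.4))
E
```

```text
t 16.35 pos [0.5811 0.2187 0.1741] yaw 83.25 zt [-0.004 -0.001 -1.   ] F [-0.4  0.4  0.4] 0.04251721800474034 0.0
move now-axes [-9.08 -0.01  0.12] in final axes [-9.08 -0.    0.1 ] turn [-0.03  0.01  0.01]
```

View pics/v5.png

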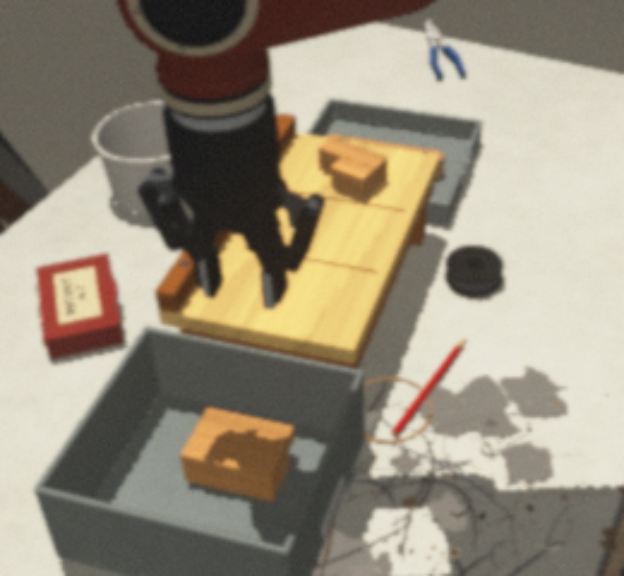

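The rebated offcut is in the bin (238,455). Now going behind the notched one.

drive_tool(steps=[{"translation":[-0.7,0,0],"angular":[0,0,0],"gripper":0.5},{"translation":[-1,0,0],"angular":[0,0,0],"gripper":0.5},{"translation":[-1,0,0],"angular":[0,0,0],"gripper":0.5},{"translation":[-1,0,0],"angular":[0,0,0],"gripper":0.5},{"translation":[-1,0,0],"angular":[0,0,0],"gripper":0.5},{"translation":[-1,0,0],"angular":[0,0,0],"gripper":0.5},{"translation":[-1,0,0],"angular":[0,0,0],"gripper":0.5},{"translation":[-1,0,0],"angular":[0,0,0],"gripper":0.5}])

```text
t: 17.4
tool_pos: [0.5458, -0.088, 0.1753]
tool_rot: [2.348, 2.086, 0.0]
contact_force: [-0.3, -0.4, 0.6]
opening: 0.0428
grip_force: 0.0
```

drive_tool(steps=[{"translation":[-0.5,0,0],"angular":[0,0,0],"gripper":0.5},{"translation":[0,0,0],"angular":[0,0,0],"gripper":0.5}])

```text
t: 17.65
tool_pos: [0.5438, -0.107, 0.1752]
tool_rot: [-2.35, -2.085, -0.001]
contact_force: [1.2, 0.2, 0.7]
opening: 0.0428
grip_force: 0.0
```

```bash
python3 go.py .5405 -.106 .107 83.2
```

```text
t 17.65 pos [ 0.5438 -0.107   0.1752] yaw 83.16 zt [ 0.  0. -1.] F [1.2 0.2 0.7] 0.04282002462598075 0.0
move now-axes [ 0.01 -0.09  1.71] in final axes [ 0.01 -0.09  1.71] turn [ 0. -0. -0.]
```

drive_tool(steps=[{"translation":[0,-0.08,0.7],"angular":[0,0,0],"gripper":0.5},{"translation":[0,0,0.6],"angular":[0,0,0],"gripper":0.5},{"translation":[0,0,0.3],"angular":[0,0,0],"gripper":0.5},{"translation":[0,0,0.1],"angular":[0,0,0],"gripper":0.5},{"translation":[0,0,0],"angular":[0,0,0],"gripper":0.5},{"translation":[0.25,0,0],"angular":[0,0,0],"gripper":0.5},{"translation":[0.25,0,0],"angular":[0,0,0],"gripper":0.5},{"translation":[0.25,0,0],"angular":[0,0,0],"gripper":0.5}])

```text
t: 18.65
tool_pos: [0.5446, -0.0753, 0.1078]
tool_rot: [2.347, 2.087, 0.001]
contact_force: [0.9, -0.8, -0.4]
opening: 0.0429
grip_force: 0.1
```

drive_tool(steps=[{"translation":[0.25,0,0],"angular":[0,0,0],"gripper":0.5},{"translation":[0.3,0,0],"angular":[0,0,0],"gripper":0.5},{"translation":[0.3,0,0],"angular":[0,0,0],"gripper":0.5},{"translation":[0.3,0,0],"angular":[0,0,0],"gripper":0.5},{"translation":[0.3,0,0],"angular":[0,0,0],"gripper":0.5},{"translation":[0.3,0,0],"angular":[0,0,0],"gripper":0.5},{"translation":[0.3,0,0],"angular":[0,0,0],"gripper":0.5},{"translation":[0.3,0,0],"angular":[0,0,0],"gripper":0.5}])

```text
t: 19.65
tool_pos: [0.5553, 0.0181, 0.1073]
tool_rot: [-2.348, -2.088, -0.0]
contact_force: [-0.3, -1.0, 0.9]
opening: 0.0431
grip_force: 0.3
```

```bash
python3 go.py .58 .215 .107 83.2
python3 - <<'E'
from h import *
a=shot('side','d6');p=pts(a);o=ctrl.get_obs()['tool_pos']
k=p[(a['depth']>0)&(p[...,2]>.12)&(p[...,2]<.133)&(abs(p[...,0]-.56)<.055)&(p[...,1]>o[1]+.012)&(p[...,1]<o[1]+.1)]
print(len(k),cv2.minAreaRect((k[:,:2]*1000).astype(np.float32)) if len(k) else 0)
E
```

```text
t 19.65 pos [0.5553 0.0181 0.1073] yaw 83.29 zt [-0.  0. -1.] F [-0.3 -1.   0.9] 0.04309983704278921 0.31337239779531956
move now-axes [4.96 0.04 0.01] in final axes [4.96 0.03 0.01] turn [-0.   -0.    0.01]
384 ((558.4717407226562, 54.18483352661133), (47.467002868652344, 70.15203094482422), 87.16670989990234)
```

The notched offcut sits square in front of the fingers, centre (0.558, 0.054). Continuing the push.

drive_tool(steps=[{"translation":[0.3,0,0],"angular":[0,0,0],"gripper":0.5},{"translation":[0.3,0,0],"angular":[0,0,0],"gripper":0.5},{"translation":[0.3,0,0],"angular":[0,0,0],"gripper":0.5},{"translation":[0.3,0,0],"angular":[0,0,0],"gripper":0.5},{"translation":[0.3,0,0],"angular":[0,0,0],"gripper":0.5},{"translation":[0.3,0,0],"angular":[0,0,0],"gripper":0.5},{"translation":[0.3,0,0],"angular":[0,0,0],"gripper":0.5},{"translation":[0.3,0,0],"angular":[0,0,0],"gripper":0.5}])

```text
t: 20.7
tool_pos: [0.5665, 0.1135, 0.1073]
tool_rot: [-2.348, -2.088, 0.0]
contact_force: [0.2, -0.9, -0.3]
opening: 0.0427
grip_force: 0.1
```

drive_tool(steps=[{"translation":[0.25,0,0],"angular":[0,0,0],"gripper":0.5},{"translation":[0.25,0,0],"angular":[0,0,0],"gripper":0.5},{"translation":[0.25,0,0],"angular":[0,0,0],"gripper":0.5},{"translation":[0.25,0,0],"angular":[0,0,0],"gripper":0.5},{"translation":[0.25,0,0],"angular":[0,0,0],"gripper":0.5},{"translation":[0.25,0,0],"angular":[0,0,0],"gripper":0.5},{"translation":[0.3,0,0],"angular":[0,0,0],"gripper":0.5},{"translation":[0.3,0,0],"angular":[0,0,0],"gripper":0.5}])

```text
t: 21.7
tool_pos: [0.5764, 0.1969, 0.1073]
tool_rot: [-2.348, -2.088, -0.0]
contact_force: [0.3, 0.2, -0.5]
opening: 0.0426
grip_force: 0.0
```

drive_tool(steps=[{"translation":[0.3,0,0],"angular":[0,0,0],"gripper":0.5},{"translation":[0.3,0,0],"angular":[0,0,0],"gripper":0.5},{"translation":[0,0,0],"angular":[0,0,0],"gripper":0.5},{"translation":[0,0,-0.6],"angular":[0,0,0],"gripper":0.5},{"translation":[0,0,-1],"angular":[0,0,0],"gripper":0.5},{"translation":[-0.8,0,-0.6],"angular":[0,0,0],"gripper":0.5},{"translation":[-1,0,0],"angular":[0,0,0],"gripper":0.5},{"translation":[-1,0,0],"angular":[0,0,0],"gripper":0.5}])

```text
t: 22.7
tool_pos: [0.566, 0.1074, 0.196]
tool_rot: [2.347, 2.087, 0.001]
contact_force: [1.7, -0.3, -0.5]
opening: 0.0428
grip_force: 0.0
```

drive_tool(steps=[{"translation":[-1,0,0],"angular":[0,0,0],"gripper":0.5},{"translation":[-1,0,0],"angular":[0,0,0],"gripper":0.5},{"translation":[-1,0,0],"angular":[0,0,0],"gripper":0.5},{"translation":[-0.5,0,0],"angular":[0,0,0],"gripper":0.5},{"translation":[0,0,0],"angular":[0,0,0],"gripper":0.5}])

```text
t: 23.32
tool_pos: [0.5496, -0.0311, 0.1953]
tool_rot: [-2.35, -2.085, -0.001]
contact_force: [0.5, 0.2, 0.3]
opening: 0.0424
grip_force: 0.0
```

Run:
```python
from h import *
a=shot('side','d7');b=shot('wrist','w7')
cv2.imwrite('pics/v7.png',np.hstack([cv2.resize(i['color'][:,:,::-1],(400,300)) for i in(a,b)]))
print(ctrl.get_obs()['tool_pos'],ctrl.get_obs()['t'])
p=pts(b);k=p[(b['depth']>0)&(p[...,2]>.02)&(p[...,2]<.045)&(abs(p[...,0]-.543)<.08)&(abs(p[...,1]+.214)<.07)]
print(len(k),k.mean(0) if len(k) else 0,k.std(0) if len(k) else 0)
for i in (a,b):
  p=pts(i);c=i['color'].astype(int);k=p[(i['depth']>0)&(c[...,0]-c[...,2]>40)&(p[...,2]<.095)&(abs(p[...,0]-.601)<.095)&(abs(p[...,1]-.277)<.085)]
  if len(k):print(len(k),k.min(0),k.max(0))
```

```text
[ 0.54973901 -0.02963515  0.19527133] 23.425
1728 [ 0.53193466 -0.209739    0.02882145] [0.03272865 0.00958534 0.00256855]
2078 [0.54215467 0.19206542 0.00152454] [0.64673413 0.2820397  0.08438287]
```

View pics/v7.png

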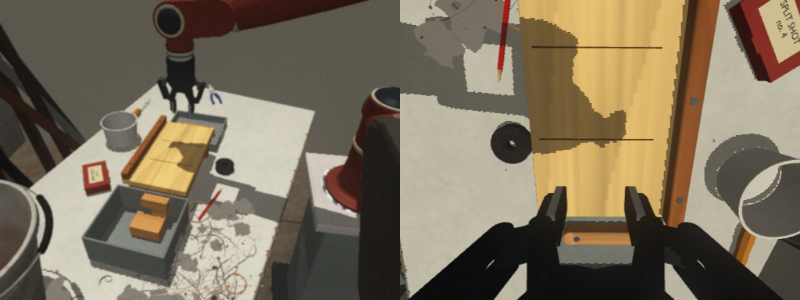

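Run:
```python
from h import *
a=shot('side','d8');b=shot('scene','s8')
A=a['color'][225:355,95:255,::-1];B=b['color'][150:260,115:225,::-1]
cv2.imwrite('pics/v8.png',np.hstack([cv2.resize(A,(460,374),interpolation=cv2.INTER_CUBIC),cv2.resize(B,(340,374),interpolation=cv2.INTER_CUBIC)]))
ya=np.radians(-6.8);Rb=np.array([[np.cos(ya),np.sin(ya)],[-np.sin(ya),np.cos(ya)]])
for i in (a,b):
  p=pts(i);c=i['color'].astype(int);q=p.copy();q[...,:2]=(p[...,:2]-[.601,.277])@Rb.T
  k=q[(i['depth']>0)&(c[...,0]-c[...,2]>60)&(p[...,2]<.095)&(abs(q[...,0])<.095)&(abs(q[...,1])<.095)&(q[...,1]<-.02)]
  for z in np.arange(.01,.095,.01):
    s=k[abs(k[:,2]-z)<.005]
    if len(s): print(round(z,2),len(s),s.min(0).round(3)[:2],s.max(0).round(3)[:2])
```

```text
0.01 2 [ 0.048 -0.05 ] [ 0.049 -0.031]
0.03 13 [-0.046 -0.054] [ 0.021 -0.021]
0.04 563 [-0.047 -0.058] [ 0.033 -0.02 ]
0.05 74 [-0.048 -0.089] [ 0.037 -0.051]
0.06 97 [-0.048 -0.088] [ 0.034 -0.054]
0.07 127 [-0.047 -0.088] [ 0.028 -0.054]
0.08 375 [-0.05  -0.087] [ 0.021 -0.057]
0.01 1 [ 0.084 -0.087] [ 0.084 -0.087]
0.02 3 [-0.046 -0.037] [-0.046 -0.026]
0.03 42 [-0.049 -0.065] [ 0.037 -0.02 ]
0.04 253 [-0.05  -0.076] [ 0.033 -0.02 ]
0.05 23 [-0.05  -0.081] [-0.041 -0.054]
0.06 24 [-0.05  -0.086] [ 0.04  -0.055]
0.07 25 [-0.051 -0.083] [ 0.016 -0.056]
0.08 192 [-0.05  -0.085] [ 0.022 -0.057]
0.09 8 [-0.051 -0.065] [ 0.015 -0.06 ]
```

View pics/v8.png

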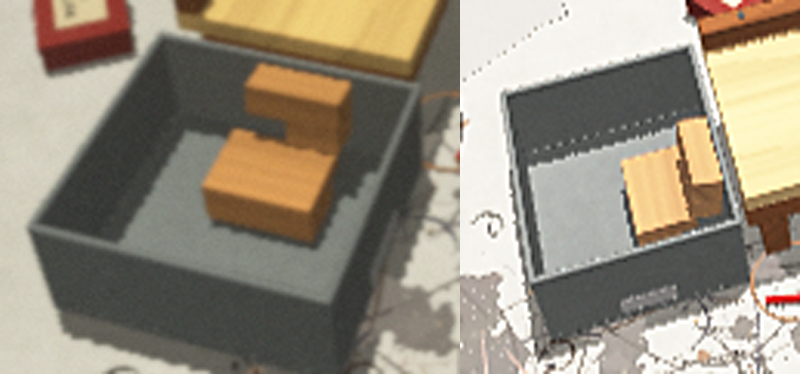

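The rebated offcut lies on the bin floor. The notched one stands on edge between it and the bin's inner wall, with its top at 0.084 m. Its origin is therefore at about 0.06 m, inside the walls. The bar's top is at about 0.029 m in the tray, so it lies flat. Handing in.

```bash
python3 -c "
from station import ctrl;print(ctrl.finish_job())"
```

```text
the job is handed in; nothing more can be done
None
```

I handed the job in at about 23.5 s of the 61 s: the handle bar lies flat in the shallow tray, both offcuts are in the deep bin, and the pencil and spool were not touched. No verdict came back, and the notched offcut stands on edge against the bin's inner wall, inside its limit by only about 2 mm.

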